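# Make up two inspection kits beside the measuring microscope

### The arm

A 6-joint arm with a two-finger parallel gripper is mounted at the origin on the work surface. World frame = base frame: x ahead of the robot, y to its left, z up, the work surface at z = 0. Lengths are in m, angles in degrees, forces in N, time in s.
With the tool pointing down it reaches from about 0.35 to 0.975 m from the base axis. Payload 17.4 kg.
Tool frame: the origin (TCP) lies on the centre line of the jaws, within the pads' length; the fingertips stand tips_ahead ahead of it and the grasp point (between the pads) lies 2 mm behind it (tips_ahead is the distance from the TCP to the fingertips, in m); z points along the fingers, y is the line along which they close (so a half turn about z gives the same grasp; the last joint's range is limited). The gripper opens to 85 mm and grips with 20 to 120 N. Pads are 22 mm wide; open, the fingers measure 114 mm over their backs; the gripper's body (76 mm by 85 mm) begins 54 mm behind the grasp point. The pads swing forward as they close: fully open they stand 13 mm farther back than shut.
Start: joints at [69.454, 6.646, 82.598, -0, 90.757, -2.166], TCP at [0.213, 0.641, 0.248] pointing down, gripper open.
Joint ranges: [-162.19, 162.19], [-47.58, 125.68], [4.15, 143.07], [-65.23, 245.23], [0.69, 171.88], [-170.13, 170.13]. Speed limits (degrees/s): [108.29, 108.29, 127.2, 180, 180, 180].

### API

Orientations are given as [roll, pitch, yaw] about the fixed x, y, z axes, in that order (R = Rz(yaw) Ry(pitch) Rx(roll)).
In Python, from station import sense, capture, job_done, tips_ahead gives the robot as it stands.
- The arm moves only by the tool jog_arm, never from a script. Its arguments are lists of equal length, an entry for each row: "xyz": the shift along the world's x, y, z in m, a list of three; "twist": the turn, a rotation vector about the world's x, y, z in degrees, a list of three; "grip": the opening, from -1 (shut) to 1 (fully open), so that 0 is half open. In form: {"xyz": [[dx, dy, dz], ...], "twist": [[ax, ay, az], ...], "grip": [grip, ...]}. A call has 1 to 12 rows; each row is the pose to reach, as a shift and turn from the pose commanded when the call began; what a row does not reach only later rows make up. A row lasts 1/12 s, in which the tool goes at most 41.7 mm and 7.16 degrees, less where a joint would pass 70% of its speed; a pose out of reach is approached as far as the arm can. A call with a gripper value outside its range is refused whole. The fingers move at their own pace and stop on an object; the grip force is fixed at half the most. Time passes only in rows, so rows that repeat a pose let the fingers close. It gives the time, the measured TCP pose, the force, the opening and the grip force at its end, in the units of the state.
- sense(): the state, without advancing time (a new reading comes with each control period).
- capture(name): name is "side" or "top"; returns a dict with "image" (480x640x3 uint8, red, green, blue), "fx", "fy", "cx", "cy" (pixels), "world_from_camera" (4x4, takes a point from camera to world coordinates). Camera axes: x right, y down, z forward; pixel columns grow to the right and rows downward; lengths in m; the calibration is good to about 2 mm. A picture is of the moment at which its call begins. There is no depth.
- job_done(): hands the job in; it is judged then, once.
The state is a dict: "clock": time; "joints": joint angles; "qvel": joint speeds; "tau": joint torques, N m; "tool_pos": TCP position; "ee_rot": TCP orientation; "force": force on the tool from outside, world axes, zero at the start; "ft_torque": the same for the moment, N m; "opening": opening from 0.0 (shut) to 1.0 (fully open); "finger_force": force on a finger pad.
Only numpy, scipy, OpenCV 4.12 (cv2) and the standard library are available. Lean on these libraries where they do the work, as an engineer would, in place of code of your own. Each camera call takes 0.05 s, during which the arm holds its last target. There are 200 camera calls.

### The job

Make up the two inspection kits: on the blue board put the brass ring over the post and the steel V-block on the dark rectangle, leaving the white disc empty; on the yellow board put the black ring over the post, the orange stepped sample on the dark rectangle and the blue-topped steel cylinder upright on the white disc. Everything ends up flat on its board, right way up, centred on its marking, the two blocks lengthways along their rectangles, released and at rest. Leave the jar, the wooden case and the loupe where they stand.

Things in the scene. Friction and masses are not known exactly. Their poses are not given: they have to be found in the camera images.
- board_blue: Blue kit board, fixed flat slab 260 x 120 x 8 mm, no rim; origin at the centre of its underside, x along its length, z up. Places along its x axis (y = 0): x = -80 mm: steel post, 12 mm across, 16 mm above the board's top, tapered tip, on a light grey disc; x = 0: dark rectangle 66 mm (along x) by 42 mm; x = +80 mm: white disc 44 mm across. Rectangle and discs are flat markings.
- board_yellow: Yellow kit board, fixed flat slab 260 x 120 x 8 mm, no rim; origin at the centre of its underside, x along its length, z up. Places along its x axis (y = 0): x = -80 mm: steel post, 12 mm across, 16 mm above the board's top, tapered tip, on a light grey disc; x = 0: dark rectangle 66 mm (along x) by 42 mm; x = +80 mm: white disc 44 mm across. Rectangle and discs are flat markings.
- ring_brass_mid (a point): Yellow-gold brass setting ring lying flat on the table, outer diameter 50 mm, bore 30 mm, 24 mm high; the point is its centre, half-way up (12 mm above its underside), in the middle of the bore; z is the ring's axis, up. About 0.2 kg.
- ring_black_mid (a point): Black setting ring lying flat on the table, outer diameter 50 mm, bore 30 mm, 24 mm high; the point is its centre, half-way up (12 mm above its underside), in the middle of the bore; z is the ring's axis, up. About 0.2 kg.
- vblock_center (a point): Steel V-block, bare metal, 62 mm long (its x), 40 mm wide (its y), 34 mm high, with a V groove along x in its top; standing on its base, groove up. The point is its centre, 17 mm above its underside. About 0.4 kg.
- sample_center (a point): Orange plastic stepped sample, 62 mm long (its x), 36 mm wide (its y), with three equal steps 14, 26 and 36 mm high rising towards +x; standing flat. The point is at the middle of its length and width, 13 mm above its underside (half-way up the middle step). About 0.08 kg.
- master_center (a point): Bare steel cylinder with a blue top, standing upright, 34 mm in diameter, 46 mm high; the point is its centre, 23 mm above its underside. About 0.3 kg.
- jar_mid (a point): Small white jar with a red cap, 38 mm in diameter, 45 mm high. It is not part of the kits. The point is its centre, half-way up; x along its length, z up.
- case_center (a point): Small dark wooden case, 56 x 36 mm, 22 mm high. It is not part of the kits. The point is its centre, half-way up; x along its length, z up.
- loupe_center (a point): Grey waisted eyepiece loupe with a glass top, 42 mm across its foot, 32 mm high. It is not part of the kits. The point is its centre, half-way up; x along its length, z up.
Not all that is in view belongs to the job. Of the things like the part that bears ring_black_mid, leave any that is red or turquoise; of the rest the larger one is meant.

How it is judged:
By the outcome, as a careful person would: the job done as asked, in the order asked, and still so for the second after the job is handed in, with the robot touching nothing.
It also fails if it takes over 131 s, if anything falls off the work surface, if the arm or the gripper's body presses on something with over 40 N, if the wrist force passes 120 N, or if a joint passes its speed limit or range.

## Working session

There is one attempt and no reset: what is moved stays moved. The work goes in short steps, Python scripts to look and compute and a tool call to move; the robot and the scene stay as the last step left them, time stands still between calls to the robot, and variables do not carry over. Pictures are saved under pics/ and viewed, at most 14 in all, crops included, and the job is handed in when it is done.

Besides the shell and the picture viewer there is one more tool, called in YAML: its name, and indented under it one key for each argument. jog_arm: Moves the arm, as the interface text tells. Its arguments: {"type":"object","properties":{"xyz":{"type":"array"},"twist":{"type":"array"},"grip":{"type":"array"}},"required":["xyz","twist","grip"]}

```bash
mkdir -p pics; ls; python3 - <<'E'
from station import sense,capture,tips_ahead
import cv2,numpy as np,pickle
s=sense();print(s,tips_ahead)
for n in("top","side"):
    c=capture(n);cv2.imwrite(f"pics/{n}0.png",c["image"][:,:,::-1]);pickle.dump(c,open(f"{n}0.pkl","wb"))
    print(n,c["fx"],c["cx"],c["cy"],c["world_from_camera"].round(3).tolist())
E
```

```text
pics
{'clock': 0.0, 'joints': array([ 6.94556397e+01,  6.67437124e+00,  8.26381520e+01,  2.54888582e-04,
        9.07574650e+01, -2.16574355e+00]), 'qvel': array([-0.10767131, -0.01190259,  0.01022535,  0.0231572 ,  0.05315482,
       -0.04808041]), 'tau': array([-3.72895112e-03, -7.31956601e+01, -6.32499218e+01, -1.40887228e-04,
        6.21522311e-03, -1.86864361e-05]), 'tool_pos': array([0.21276432, 0.64039067, 0.24753319]), 'ee_rot': array([-1.79930071e+02, -2.89956686e-03,  1.61621385e+02]), 'force': array([ 0.37522729, -0.11925251, -0.56067885]), 'ft_torque': array([-0.00930361, -0.00141142, -0.0224211 ]), 'finger_force': 0.0, 'opening': 1.0009699968506318} 0.017
top 491.2430802689181 321.5941578046632 236.67219796913554 [[-0.013, -0.986, 0.163, 0.359], [-1.0, 0.012, -0.006, 0.012], [0.004, -0.163, -0.987, 1.024], [0.0, 0.0, 0.0, 1.0]]
side 511.9855574962139 322.47959021693936 248.24855656676837 [[-0.954, -0.179, 0.241, 0.319], [-0.301, 0.571, -0.764, 0.667], [-0.001, -0.801, -0.599, 0.547], [0.0, 0.0, 0.0, 1.0]]
```

View pics/top0.png

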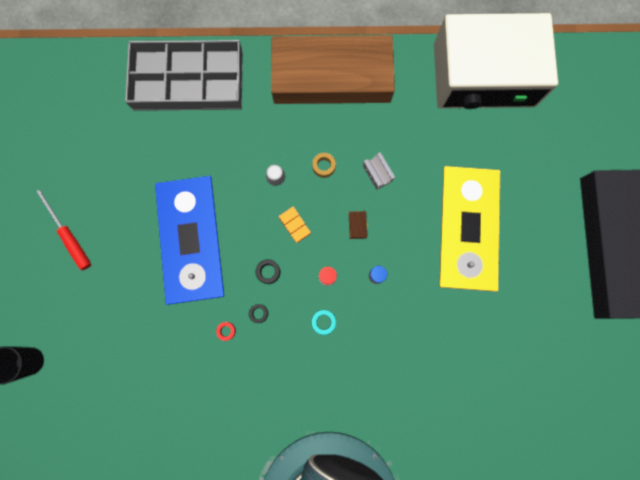

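View pics/side0.png

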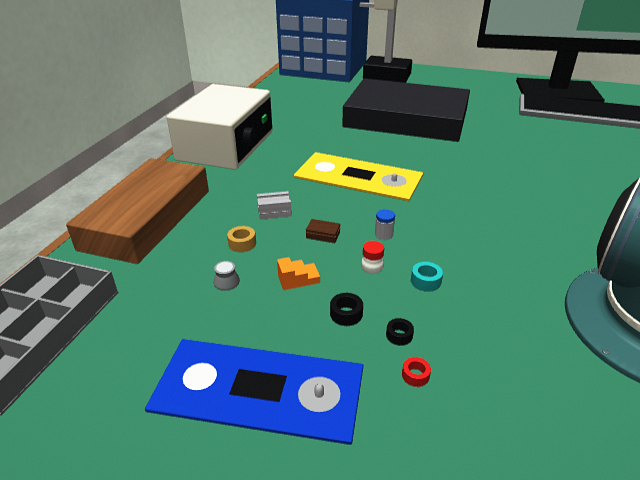

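The top view shows the blue board at (189,240), yellow board at (470,228), brass ring (324,164), V-block (379,170), sample (294,224) and cylinder (378,274). Jar (328,275), case (358,225) and loupe (275,175) stay put.
Ring candidates are black large (268,271), black small (259,313), red (226,331) and turquoise (324,322). With red and turquoise excluded, the larger remaining one is (268,271). I'll confirm it in a crop.

```bash
cat > h.py <<'E'
import cv2,numpy as np,pickle
def load(n): return pickle.load(open(n+".pkl","rb"))
def back(c,u,v,z):
    T=c["world_from_camera"];d=T[:3,:3]@np.array([(u-c["cx"])/c["fx"],(v-c["cy"])/c["fy"],1.])
    return T[:3,3]+d*(z-T[2,3])/d[2]
def proj(c,p):
    T=np.linalg.inv(c["world_from_camera"]);q=T[:3,:3]@np.asarray(p,float)+T[:3,3]
    return q[:2]/q[2]*[c["fx"],c["fy"]]+[c["cx"],c["cy"]]
def crop(c,u0,v0,w,h,k,name):
    cv2.imwrite(f"pics/{name}.png",cv2.resize(c["image"][v0:v0+h,u0:u0+w,::-1],None,fx=k,fy=k,interpolation=cv2.INTER_CUBIC))
E
python3 - <<'E'
from h import *
t=load("top0");s=load("side0")
crop(t,215,148,190,180,3.3,"topc");crop(s,200,180,250,180,3.2,"sidec")
hsv=cv2.cvtColor(t["image"],cv2.COLOR_RGB2HSV)
for n,lo,hi,box in(("blue",(112,150,60),(125,255,255),(140,165,90,150)),("yellow",(25,150,100),(33,255,255),(430,155,90,150))):
    m=np.zeros((480,640),np.uint8);x,y,w,h=box;m[y:y+h,x:x+w]=cv2.inRange(hsv,lo,hi)[y:y+h,x:x+w]
    k=max(cv2.findContours(m,0,1)[0],key=cv2.contourArea)
    P=np.array([back(t,u,v,.008)[:2] for u,v in k[:,0]],np.float32)*1000
    print(n,cv2.minAreaRect(P))
# white/post marks
for n,(u,v) in dict(bw=(185,202),br=(189,239),bp=(192,276.5),yw=(472,191),yr=(471,228),yp=(470,265)).items(): print(n,(back(t,u,v,.008)*1000).round(1))
E
```

```text
blue ((527.564453125, 285.91571044921875), (70.74048614501953, 46.761756896972656), 7.343542098999023)
yellow ((544.296630859375, -306.62091064453125), (119.88274383544922, 259.3927001953125), 85.00291442871094)
bw [605.4 294.9   8. ]
br [525.8 283.9   8. ]
bp [447.2 275.3   8. ]
yw [ 622.1 -315.7    8. ]
yr [ 542.  -308.5    8. ]
yp [ 463.8 -301.5    8. ]
```

View pics/topc.png

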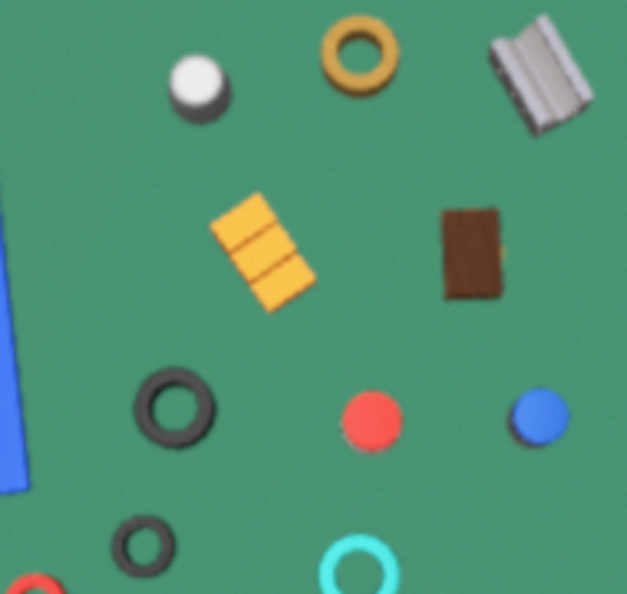

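View pics/sidec.png

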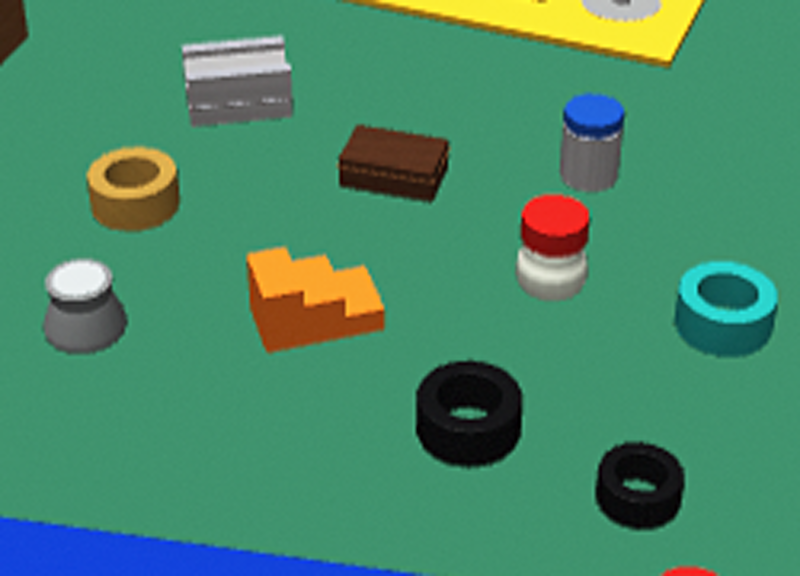

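The crops confirm the larger black ring at topc (175,407), clearly bigger than the small one at (143,546). The orange sample's tall step is at topc (240,215) and the V-block is at (541,75), groove up. Next I'll fit silhouettes in both views.

```bash
cat > fit.py <<'E'
from h import *
from scipy.optimize import minimize
def cyl(r,h):
    a=np.linspace(0,2*np.pi,48,endpoint=False);return np.array([[r*np.cos(b),r*np.sin(b),z] for b in a for z in(0,h)])
def box(l,w,h): return np.array([[x,y,z] for x in(-l/2,l/2) for y in(-w/2,w/2) for z in(0,h)])
S=np.array([[x,y,z] for y in(-.018,.018) for x,z in((-.031,0),(-.031,.014),(-.031/3,.026),(.031/3,.036),(.031,.036),(.031,0))])
M=dict(ring=cyl(.025,.024),vb=box(.062,.040,.034),sample=S,master=cyl(.017,.046),board=box(.26,.12,.008),
 jar=cyl(.019,.045),case=box(.056,.036,.022),loupe=cyl(.021,.032))
def mask(c):
    h=cv2.cvtColor(c["image"],cv2.COLOR_RGB2HSV);return 255-cv2.inRange(h,(68,70,60),(84,255,255))
def pts(m,p,z0=0):
    c,s=np.cos(p[2]),np.sin(p[2]);return M[m]@np.array([[c,-s,0],[s,c,0],[0,0,1]]).T+[p[0],p[1],z0]
def fit(cams,m,p0,z0=0,K=8):
    H=[]
    p0=np.array(p0,float)
    for c in cams:
        mk=mask(c);q=np.array([proj(c,x) for x in pts(m,p0,z0)])
        lab=cv2.connectedComponents(mk)[1];k=np.zeros_like(mk)
        cv2.fillConvexPoly(k,cv2.convexHull(q.astype(np.int32)),1)
        L=np.bincount(lab[(k>0)&(lab>0)]).argmax()
        cc=max(cv2.findContours(np.uint8(lab==L),0,1)[0],key=cv2.contourArea)
        u,v,w,h=cv2.boundingRect(cc);o=np.array([u-6,v-6])
        im=cv2.resize(np.uint8(lab==L)[o[1]:v+h+6,o[0]:u+w+6]*255,None,fx=K,fy=K,interpolation=cv2.INTER_LINEAR)
        hull=cv2.convexHull(max(cv2.findContours(np.uint8(im>127),0,1)[0],key=cv2.contourArea))
        r=np.zeros_like(im);cv2.fillConvexPoly(r,hull,255);H.append((c,r,o))
    def cost(d):
        p=p0+d*[.001,.001,np.pi/180];e=0
        for c,r,o in H:
            q=np.array([proj(c,x) for x in pts(m,p,z0)]);q=(q-o+.5)*K-.5
            k=np.zeros_like(r);cv2.fillConvexPoly(k,cv2.convexHull(np.round(q*16).astype(np.int32)),255,shift=4)
            e+=np.count_nonzero(k!=r)/np.count_nonzero(r)
        return e
    best=minimize(cost,np.zeros(3),method="Nelder-Mead",options=dict(initial_simplex=[[0,0,0],[8,0,0],[0,8,0],[0,0,12]],xatol=.05,fatol=1e-4))
    p=p0+best.x*[.001,.001,np.pi/180]
    return (p*[1e3,1e3,180/np.pi]).round(1),round(best.fun,3)
E
python3 - <<'E'
from fit import *
t=load("top0");s=load("side0")
g=lambda X,Y,z:back(t,215+X/3.3,148+Y/3.3,z)[:2]
R=np.radians
def yaw(A,B,z): d=g(*A,z)-g(*B,z);return np.arctan2(d[1],d[0])
O=dict(brass=("ring",360,54,.024,0),black=("ring",175,407,.024,0),
 vb=("vb",541,70,.034,yaw((516,28),(566,110),.034)),sample=("sample",263,252,.026,yaw((234,209),(293,295),.026)),
 master=("master",540,416,.046,0),jar=("jar",372,421,.045,0),case=("case",472,250,.022,0),loupe=("loupe",199,92,.02,0),small=("ring",143,546,.02,0))
for n,(m,X,Y,z,a) in O.items():
    p=[*g(X,Y,z),a];print(n,np.round(p,3),"top",*fit([t],m,p),"side",*fit([s],m,p),"both",*fit([t,s],m,p))
for n,p in dict(blue=[.526,.284,-3+.0],yellow=[.543,-.307,R(-5)]).items():
    if n=="blue":p[2]=R(7)
    print(n,"top",*fit([t],"board",p,K=4),"side",*fit([s],"board",p,K=4),"both",*fit([t,s],"board",p,K=4))
E
```

```text
brass [ 0.68  -0.001  0.   ] top [683.1   0.7   8.2] 0.059 side [6.818e+02 2.000e-01 2.500e+00] 0.031 both [ 6.824e+02  1.000e-01 -3.000e+00] 0.109
black [0.454 0.117 0.   ] top [455.2 118.1   4.4] 0.126 side [454.8 117.8   7.7] 0.07 both [454.8 117.8   2.6] 0.197
vb [ 0.665 -0.115  0.505] top [ 667.3 -115.9   27.6] 0.043 side [ 665.8 -115.3   27.7] 0.032 both [ 666.3 -116.    27.8] 0.09
sample [0.551 0.062 0.586] top [552.2  62.8  37.8] 0.165 side [550.3  63.4  35.4] 0.074 both [550.9  62.6  37. ] 0.243
master [ 0.444 -0.106  0.   ] top [ 445.8 -107.1    5.8] 0.074 side [ 444.5 -106.2   10.5] 0.028 both [ 445.  -107.1    8.2] 0.125
jar [ 0.442 -0.005  0.   ] top [444.1  -4.   -0.9] 0.046 side [443.5  -6.   12.3] 0.086 both [443.8  -4.1   7.9] 0.146
case [ 0.551 -0.07   0.   ] top [551.7 -69.1   2. ] 0.069 side [551.  -69.3   1.1] 0.03 both [551.3 -69.2   2.1] 0.106
loupe [0.657 0.103 0.   ] top [659.7 103.8  -4.4] 0.217 side [661.7 104.    2.7] 0.183 both [661.6 103.9   7.1] 0.401
small [0.37  0.136 0.   ] top [377.5 136.3  -2.7] 0.895 side [371.9 130.6  13.6] 0.682 both [371.1 130.3  -2.1] 1.587
blue top [527.  286.2   7.3] 0.041 side [526.7 285.7   7.3] 0.006 both [526.8 285.7   7.3] 0.048
yellow top [ 543.  -307.3   -4.6] 0.047 side [ 544.1 -306.1   -5.2] 0.031 both [ 543.9 -306.5   -4.9] 0.081
```

Both views agree to about 1 mm. Now to the brass ring.

jog_arm:
  xyz:
    - [0.02,-0.027,0]
    - [0.045,-0.06,0]
    - [0.07,-0.093,0]
    - [0.095,-0.126,0]
    - [0.12,-0.159,0]
    - [0.145,-0.192,0]
    - [0.17,-0.225,0]
    - [0.195,-0.258,0]
    - [0.22,-0.291,0]
    - [0.24,-0.322,0]
    - [0.26,-0.35,0]
    - [0.28,-0.38,0]
  twist:
    - [0,0,3]
    - [0,0,6]
    - [0,0,9]
    - [0,0,12]
    - [0,0,15]
    - [0,0,18]
    - [0,0,21]
    - [0,0,24]
    - [0,0,25.7]
    - [0,0,25.7]
    - [0,0,25.7]
    - [0,0,25.7]
  grip: [1,1,1,1,1,1,1,1,1,1,1,1]

```text
clock: 1.1
tool_pos: [0.4935, 0.2589, 0.2482]
ee_rot: [180.0, -0.0, -172.7]
force: [1.0, 1.0, -0.5]
opening: 0.998
finger_force: 0.0
```

jog_arm:
  xyz:
    - [0.02,-0.028,0]
    - [0.042,-0.058,0]
    - [0.064,-0.088,0]
    - [0.086,-0.118,0]
    - [0.108,-0.148,0]
    - [0.13,-0.178,-0.02]
    - [0.152,-0.208,-0.04]
    - [0.172,-0.237,-0.06]
    - [0.1894,-0.261,-0.085]
    - [0.1894,-0.261,-0.12]
    - [0.1894,-0.261,-0.155]
    - [0.1894,-0.261,-0.18]
  twist:
    - [0,0,0]
    - [0,0,0]
    - [0,0,0]
    - [0,0,0]
    - [0,0,0]
    - [0,0,0]
    - [0,0,0]
    - [0,0,0]
    - [0,0,0]
    - [0,0,0]
    - [0,0,0]
    - [0,0,0]
  grip: [1,1,1,1,1,1,1,1,1,1,1,1]

```text
clock: 2.1
tool_pos: [0.6812, -0.0011, 0.0643]
ee_rot: [180.0, -0.2, -172.7]
force: [-0.5, 0.3, -0.6]
opening: 0.997
finger_force: 0.0
```

jog_arm:
  xyz:
    - [0,0,-0.025]
    - [0,0,-0.044]
    - [0,0,-0.044]
    - [0,0,-0.044]
    - [0,0,-0.044]
    - [0,0,-0.044]
    - [0,0,-0.044]
    - [0,0,-0.044]
    - [0,0,-0.044]
    - [0,0,-0.044]
    - [0,0,-0.044]
  twist:
    - [0,0,0]
    - [0,0,0]
    - [0,0,0]
    - [0,0,0]
    - [0,0,0]
    - [0,0,0]
    - [0,0,0]
    - [0,0,0]
    - [0,0,0]
    - [0,0,0]
    - [0,0,0]
  grip: [1,1,1,-1,-1,-1,-1,-1,-1,-1,-1]

```text
clock: 3.02
tool_pos: [0.6833, -0.0004, 0.0268]
ee_rot: [-180.0, 0.2, -172.7]
force: [-0.9, 0.7, 6.4]
opening: 0.549
finger_force: 62.6
```

jog_arm:
  xyz:
    - [0,0,0.02]
    - [0,0,0.05]
    - [0,0,0.08]
    - [-0.02,0.024,0.1]
    - [-0.045,0.053,0.1]
    - [-0.07,0.082,0.1]
    - [-0.095,0.111,0.1]
    - [-0.12,0.14,0.1]
    - [-0.145,0.17,0.1]
    - [-0.17,0.2,0.1]
    - [-0.195,0.229,0.1]
    - [-0.215,0.252,0.1]
  twist:
    - [0,0,0]
    - [0,0,0]
    - [0,0,0]
    - [0,0,0]
    - [0,0,0]
    - [0,0,0]
    - [0,0,0]
    - [0,0,0]
    - [0,0,0]
    - [0,0,0]
    - [0,0,0]
    - [0,0,0]
  grip: [-1,-1,-1,-1,-1,-1,-1,-1,-1,-1,-1,-1]

```text
clock: 4.02
tool_pos: [0.4656, 0.2532, 0.1256]
ee_rot: [179.9, 0.1, -172.6]
force: [-0.1, 0.9, -1.8]
opening: 0.552
finger_force: 62.5
```

jog_arm:
  xyz:
    - [-0.012,0.014,0]
    - [-0.02,0.0235,-0.01]
    - [-0.02,0.0235,-0.03]
    - [-0.02,0.0235,-0.04]
    - [-0.02,0.0235,-0.04]
    - [-0.02,0.0235,-0.04]
  twist:
    - [0,0,0]
    - [0,0,0]
    - [0,0,0]
    - [0,0,0]
    - [0,0,0]
    - [0,0,0]
  grip: [-1,-1,-1,-1,-1,-1]

```text
clock: 4.52
tool_pos: [0.4474, 0.2745, 0.084]
ee_rot: [-180.0, -0.1, -172.7]
force: [0.3, 0.8, -0.5]
opening: 0.548
finger_force: 62.4
```

```bash
python3 - <<'E'
from h import *
from station import sense,capture
print({k:np.round(sense()[k],3) for k in("tool_pos","ee_rot","force","opening")})
for n in("top","side"):pickle.dump(capture(n),open(n+"1.pkl","wb"))
t,s=load("top1"),load("side1")
a=cv2.resize(t["image"][170:310,140:280,::-1],(480,480),interpolation=2);b=cv2.resize(s["image"][280:450,140:380,::-1],(320,480)[::1] if 0 else (310,220),interpolation=2)
o=np.zeros((480,800,3),np.uint8);o[:,:480]=a;o[:220,485:795]=b;cv2.imwrite("pics/p1.png",o)
E
```

```text
{'tool_pos': array([0.447, 0.275, 0.084]), 'ee_rot': array([-1.79971e+02, -5.60000e-02, -1.72721e+02]), 'force': array([ 0.334,  0.789, -0.543]), 'opening': np.float64(0.548)}
```

View pics/p1.png

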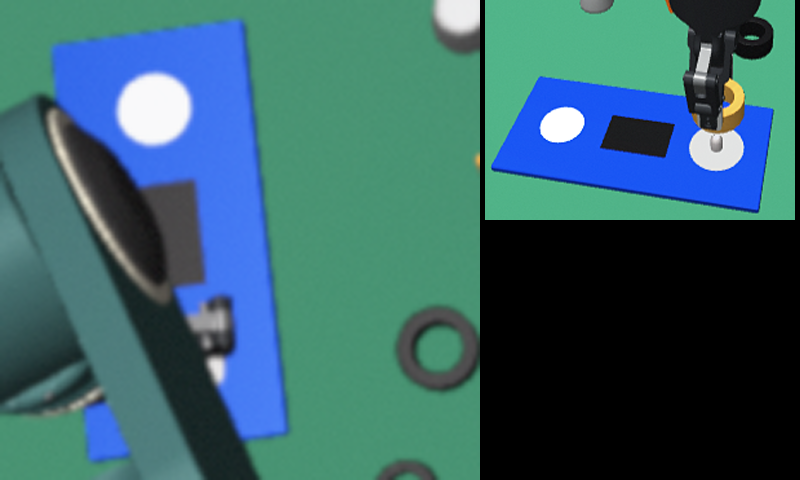

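The ring is held level above the post (side inset ring at (725,105), post at (716,140)). Lowering and releasing.

jog_arm:
  xyz:
    - [0,0,-0.02]
    - [0,0,-0.037]
    - [0,0,-0.047]
    - [0,0,-0.048]
    - [0,0,-0.048]
  twist:
    - [0,0,0]
    - [0,0,0]
    - [0,0,0]
    - [0,0,0]
    - [0,0,0]
  grip: [-1,-1,-1,-1,-1]

```text
clock: 5.03
tool_pos: [0.4475, 0.275, 0.0367]
ee_rot: [-180.0, -0.0, -172.7]
force: [-1.6, 0.3, -1.9]
opening: 0.549
finger_force: 62.5
```

jog_arm:
  xyz:
    - [0,0,0]
    - [0,0,0]
    - [0,0,0]
    - [0,0,0]
    - [0,0,0]
    - [0,0,0.03]
    - [0,0,0.07]
    - [0,0,0.11]
  twist:
    - [0,0,0]
    - [0,0,0]
    - [0,0,0]
    - [0,0,0]
    - [0,0,0]
    - [0,0,0]
    - [0,0,0]
    - [0,0,0]
  grip: [1,1,1,1,1,1,1,1]

```text
clock: 5.7
tool_pos: [0.4466, 0.2747, 0.1471]
ee_rot: [-180.0, -0.1, -172.7]
force: [-0.1, 0.1, 0.3]
opening: 1.004
finger_force: 0.0
```

jog_arm:
  xyz:
    - [0.012,-0.021,0]
    - [0.03,-0.054,0]
    - [0.049,-0.088,0]
    - [0.068,-0.122,0]
    - [0.087,-0.156,0]
    - [0.106,-0.19,0]
    - [0.125,-0.224,0]
    - [0.144,-0.258,0]
    - [0.163,-0.292,0]
    - [0.182,-0.326,0]
    - [0.201,-0.36,0]
    - [0.213,-0.381,0]
  twist:
    - [0,0,2]
    - [0,0,5]
    - [0,0,8]
    - [0,0,11]
    - [0,0,14]
    - [0,0,17]
    - [0,0,20]
    - [0,0,20.5]
    - [0,0,20.5]
    - [0,0,20.5]
    - [0,0,20.5]
    - [0,0,20.5]
  grip: [1,1,1,1,1,1,1,1,1,1,1,1]

```text
clock: 6.7
tool_pos: [0.6613, -0.1092, 0.1462]
ee_rot: [-180.0, -0.0, -152.3]
force: [0.1, 0.8, -0.4]
opening: 0.999
finger_force: 0.0
```

```bash
python3 - <<'E'
from h import *
from station import sense,capture
for n in("top","side"):pickle.dump(capture(n),open(n+"2.pkl","wb"))
t,s=load("top2"),load("side2")
o=np.zeros((480,800,3),np.uint8);o[:,:400]=cv2.resize(t["image"][240:312,160:220,::-1],(400,480),interpolation=2);o[:280,400:]=cv2.resize(s["image"][335:440,250:400,::-1],(400,280),interpolation=2);cv2.imwrite("pics/p2.png",o)
for n,z in(("post",.008),("post",.032),("rect",.008)):
    P=np.array([.4474,.2755]) if n=="post" else np.array([.5268,.2857])
    print(n,z,proj(t,[*P,z]),proj(s,[*P,z]))
E
```

```text
post 0.008 [191.89323696 276.39313014] [318.800021   393.39421321]
post 0.032 [188.83949412 275.39984926] [318.70192226 381.23573361]
rect 0.008 [188.16006094 238.54249266] [258.08259073 384.41152589]
```

View pics/p2.png

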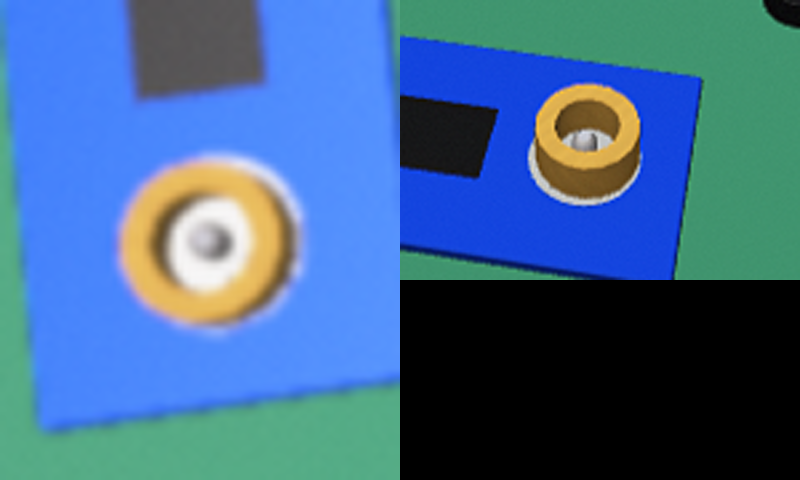

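The ring sits on the board around the post (top-view ring at about u 190.2, v 276). I'll quantify how well it is centred.

```bash
cat > chk.py <<'E'
import fit as F
from h import *
def hue(lo,hi):
    def m(c): return cv2.inRange(cv2.cvtColor(c["image"],cv2.COLOR_RGB2HSV),lo,hi)
    return m
def on(cams,m,p,lo,hi,z0):
    old=F.mask;F.mask=hue(lo,hi)
    try:return [F.fit([c],m,[*p],z0) for c in cams]
    finally:F.mask=old
def disc(c,P,r,lo,hi,z=.008):
    "bright marking centroid on board plane"
    return None
E
python3 - <<'E'
from chk import *
B=((12,80,60),(24,255,255))
for k,p,z in((0,[.682,0,0],0),(2,[.4474,.2755,0],.008)):
    c=[load("top%d"%k),load("side%d"%k)]
    print(on(c,"ring",p,*B,z))
# marking centres before placement: white disc and rect, in both views (board plane)
for n in("top0","side0"):
    c=load(n);h=cv2.cvtColor(c["image"],cv2.COLOR_RGB2HSV)
    W=cv2.inRange(h,(0,0,120),(179,60,255));D=cv2.inRange(h,(0,0,0),(179,255,95))
    for b,P,a in(("blue",np.array([.5268,.2857]),7.3),("yellow",np.array([.5439,-.3065]),-4.9)):
        u=np.array([np.cos(np.radians(a)),np.sin(np.radians(a))])
        for nm,d,M in(("white",.08,W),("post",-.08,W),("rect",0,D)):
            q=proj(c,[*(P+d*u),.008]).round().astype(int)
            lab,st,ce=cv2.connectedComponentsWithStats(M)[1:4];L=np.bincount(lab[q[1]-4:q[1]+5,q[0]-4:q[0]+5].ravel())
            L[0]=0;L=L.argmax();k=cv2.convexHull(np.argwhere(lab==L)[:,::-1].astype(np.int32))
            w=np.array([back(c,*x[0],.008)[:2] for x in k])
            (cx,cy),r,an=cv2.minAreaRect((w*1000).astype(np.float32))
            print(n,b,nm,"exp",(1000*(P+d*u)).round(1),"got",round(cx,1),round(cy,1),np.round(r,1))
E
```

```text
[(array([6.833e+02, 1.000e-01, 1.210e+01]), np.float64(0.135)), (array([682.3,  -1. ,  10.5]), np.float64(0.069))]
[(array([447.2, 272.6,   2.3]), np.float64(0.182)), (array([446.6, 273.8,  12.7]), np.float64(0.066))]
top0 blue white exp [606.2 295.9] got 606.6 296.0 [41.9 40.3]
top0 blue post exp [447.4 275.5] got 448.3 276.2 [52.  49.6]
top0 blue rect exp [526.8 285.7] got 527.5 285.7 [60.3 37. ]
top0 yellow white exp [ 623.6 -313.3] got 624.3 -314.7 [41.3 39.5]
top0 yellow post exp [ 464.2 -299.7] got 465.9 -299.5 [49.9 50.5]
top0 yellow rect exp [ 543.9 -306.5] got 544.5 -307.7 [36. 61.]
side0 blue white exp [606.2 295.9] got 606.2 295.8 [43.2 42.9]
side0 blue post exp [447.4 275.5] got 447.7 275.7 [52.5 52.4]
side0 blue rect exp [526.8 285.7] got 526.9 285.8 [65.7 41.1]
side0 yellow white exp [ 623.6 -313.3] got 624.1 -313.6 [40.8 42.5]
side0 yellow post exp [ 464.2 -299.7] got 463.7 -298.9 [51.4 50.2]
side0 yellow rect exp [ 543.9 -306.5] got 543.6 -307.8 [37.6 64.3]
```

The ring is centred within about 1 mm: the post tip sits where parallax predicts. On to the V-block.

jog_arm:
  xyz:
    - [0.006,-0.0105,-0.02]
    - [0.006,-0.0105,-0.055]
    - [0.006,-0.0105,-0.09]
    - [0.006,-0.0105,-0.11]
    - [0.006,-0.0105,-0.119]
    - [0.006,-0.0105,-0.119]
    - [0.006,-0.0105,-0.119]
    - [0.006,-0.0105,-0.119]
    - [0.006,-0.0105,-0.119]
    - [0.006,-0.0105,-0.119]
    - [0.006,-0.0105,-0.119]
    - [0.006,-0.0105,-0.119]
  twist:
    - [0,0,0]
    - [0,0,0]
    - [0,0,0]
    - [0,0,0]
    - [0,0,0]
    - [0,0,0]
    - [0,0,0]
    - [0,0,0]
    - [0,0,0]
    - [0,0,0]
    - [0,0,0]
    - [0,0,0]
  grip: [1,1,1,1,1,1,-1,-1,-1,-1,-1,-1]

```text
clock: 7.8
tool_pos: [0.667, -0.1164, 0.0293]
ee_rot: [-179.9, 0.1, -152.2]
force: [-0.9, 1.6, 8.8]
opening: 0.456
finger_force: 62.5
```

jog_arm:
  xyz:
    - [0,0,0]
    - [0,0,0]
    - [0,0,0.02]
    - [0,0,0.05]
    - [0,0,0.08]
    - [0,0,0.1]
    - [0,0,0.1]
  twist:
    - [0,0,0]
    - [0,0,0]
    - [0,0,0]
    - [0,0,0]
    - [0,0,0]
    - [0,0,0]
    - [0,0,0]
  grip: [-1,-1,-1,-1,-1,-1,-1]

```text
clock: 8.38
tool_pos: [0.6679, -0.1168, 0.133]
ee_rot: [-179.7, 0.3, -152.2]
force: [0.9, 0.0, -3.0]
opening: 0.451
finger_force: 62.1
```

jog_arm:
  xyz:
    - [-0.008,0.022,0]
    - [-0.019,0.055,0]
    - [-0.031,0.09,0]
    - [-0.043,0.125,0]
    - [-0.055,0.16,0]
    - [-0.068,0.195,0]
    - [-0.08,0.23,0]
    - [-0.092,0.265,0]
    - [-0.104,0.3,0]
    - [-0.116,0.335,0]
    - [-0.127,0.367,0]
    - [-0.135,0.39,0]
  twist:
    - [0,0,-2]
    - [0,0,-5]
    - [0,0,-8]
    - [0,0,-11]
    - [0,0,-14]
    - [0,0,-17]
    - [0,0,-20]
    - [0,0,-20.5]
    - [0,0,-20.5]
    - [0,0,-20.5]
    - [0,0,-20.5]
    - [0,0,-20.5]
  grip: [-1,-1,-1,-1,-1,-1,-1,-1,-1,-1,-1,-1]

```text
clock: 9.38
tool_pos: [0.5296, 0.2758, 0.1261]
ee_rot: [180.0, -0.1, -172.6]
force: [0.0, 0.1, -4.6]
opening: 0.455
finger_force: 62.2
```

jog_arm:
  xyz:
    - [-0.0045,0.012,0]
    - [-0.0045,0.012,-0.02]
    - [-0.0045,0.012,-0.045]
    - [-0.0045,0.012,-0.065]
    - [-0.0045,0.012,-0.075]
    - [-0.0045,0.012,-0.075]
    - [-0.0045,0.012,-0.075]
    - [-0.0045,0.012,-0.075]
  twist:
    - [0,0,0]
    - [0,0,0]
    - [0,0,0]
    - [0,0,0]
    - [0,0,0]
    - [0,0,0]
    - [0,0,0]
    - [0,0,0]
  grip: [-1,-1,-1,-1,-1,-1,-1,-1]

```text
clock: 10.05
tool_pos: [0.5274, 0.2856, 0.0536]
ee_rot: [180.0, 0.1, -172.7]
force: [-0.7, -0.2, -4.1]
opening: 0.451
finger_force: 62.1
```

jog_arm:
  xyz:
    - [0,0,-0.008]
    - [0,0,-0.015]
    - [0,0,-0.015]
    - [0,0,-0.015]
    - [0,0,-0.015]
  twist:
    - [0,0,0]
    - [0,0,0]
    - [0,0,0]
    - [0,0,0]
    - [0,0,0]
  grip: [-1,-1,-1,-1,-1]

```text
clock: 10.47
tool_pos: [0.5266, 0.2855, 0.0371]
ee_rot: [-180.0, -0.0, -172.7]
force: [-0.0, -0.0, -3.6]
opening: 0.458
finger_force: 63.1
```

jog_arm:
  xyz:
    - [0,0,0]
    - [0,0,0]
    - [0,0,0]
    - [0,0,0]
    - [0,0,0]
    - [0,0,0.02]
    - [0,0,0.05]
    - [0,0,0.09]
    - [0,0,0.11]
  twist:
    - [0,0,0]
    - [0,0,0]
    - [0,0,0]
    - [0,0,0]
    - [0,0,0]
    - [0,0,0]
    - [0,0,0]
    - [0,0,0]
    - [0,0,0]
  grip: [1,1,1,1,1,1,1,1,1]

```text
clock: 11.22
tool_pos: [0.5275, 0.2859, 0.1518]
ee_rot: [179.9, 0.2, -172.7]
force: [0.8, 0.2, 1.4]
opening: 1.0
finger_force: 0.0
```

jog_arm:
  xyz:
    - [-0.01,-0.022,0]
    - [-0.023,-0.053,0]
    - [-0.036,-0.085,0]
    - [-0.05,-0.117,0]
    - [-0.063,-0.147,0]
    - [-0.072,-0.168,0]
    - [-0.072,-0.168,-0.02]
    - [-0.072,-0.168,-0.055]
    - [-0.072,-0.168,-0.09]
    - [-0.072,-0.168,-0.112]
    - [-0.072,-0.168,-0.12]
    - [-0.072,-0.168,-0.12]
  twist:
    - [0,0,-2]
    - [0,0,-5]
    - [0,0,-8]
    - [0,0,-11]
    - [0,0,-12.2]
    - [0,0,-12.2]
    - [0,0,-12.2]
    - [0,0,-12.2]
    - [0,0,-12.2]
    - [0,0,-12.2]
    - [0,0,-12.2]
    - [0,0,-12.2]
  grip: [1,1,1,1,1,1,1,1,1,1,1,1]

```text
clock: 12.22
tool_pos: [0.4539, 0.1174, 0.0258]
ee_rot: [-180.0, -0.2, 175.1]
force: [-0.4, 0.3, 0.1]
opening: 0.996
finger_force: 0.0
```

jog_arm:
  xyz:
    - [0,0,0]
    - [0,0,0]
    - [0,0,0]
    - [0,0,0]
    - [0,0,0]
    - [0,0,0]
    - [0,0,0]
    - [0,0,0]
    - [0,0,0.02]
    - [0,0,0.05]
    - [0,0,0.08]
    - [0,0,0.1]
  twist:
    - [0,0,0]
    - [0,0,0]
    - [0,0,0]
    - [0,0,0]
    - [0,0,0]
    - [0,0,0]
    - [0,0,0]
    - [0,0,0]
    - [0,0,0]
    - [0,0,0]
    - [0,0,0]
    - [0,0,0]
  grip: [-1,-1,-1,-1,-1,-1,-1,-1,-1,-1,-1,-1]

```text
clock: 13.22
tool_pos: [0.4553, 0.1177, 0.131]
ee_rot: [179.9, 0.2, 175.1]
force: [0.7, -0.4, -2.4]
opening: 0.551
finger_force: 62.7
```

```bash
python3 - <<'E'
from h import *
from station import sense,capture
for n in("top","side"):pickle.dump(capture(n),open(n+"3.pkl","wb"))
t,s=load("top3"),load("side3")
o=np.zeros((480,800,3),np.uint8);o[:,:320]=cv2.resize(t["image"][170:308,150:242,::-1],(320,480),interpolation=2);o[:400,320:]=cv2.resize(s["image"][260:460,140:380,::-1],(480,400),interpolation=2);cv2.imwrite("pics/p3.png",o)
from chk import *
print(on([s],"vb",[.5269,.2858,np.radians(7.3)],(0,0,96),(179,70,255),.008)) 
c=s
for dx,dy in((-1,-1),(-1,1),(1,1),(1,-1)):
    a=np.radians(7.3);p=np.array([.5269+dx*.031*np.cos(a)-dy*.02*np.sin(a),.2858+dx*.031*np.sin(a)+dy*.02*np.cos(a)])
    q=proj(s,[*p,.042]);r=proj(t,[*p,.042]);print("side crop",((q-[140,260])*2).round(),"top crop",((r-[150,170])*3.478).round())
E
```

```text
[(array([526.4, 285. ,   7.4]), np.float64(0.029))]
side crop [287. 197.] top crop [157. 276.]
side crop [272. 247.] top crop [ 88. 286.]
side crop [174. 232.] top crop [ 78. 182.]
side crop [194. 184.] top crop [146. 173.]
```

View pics/p3.png

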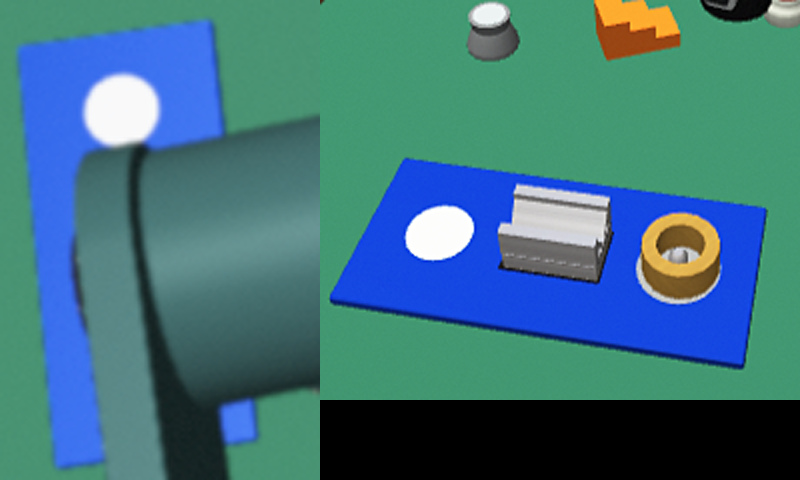

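The V-block sits on its rectangle (side fit 526.4, 285.0, yaw 7.4°) and the brass ring is over the post. Taking the black ring to the yellow post.

jog_arm:
  xyz:
    - [0,-0.02,0]
    - [0.001,-0.055,0]
    - [0.002,-0.092,0]
    - [0.003,-0.13,0]
    - [0.004,-0.168,0]
    - [0.005,-0.206,0]
    - [0.006,-0.244,0]
    - [0.007,-0.282,0]
    - [0.008,-0.32,0]
    - [0.009,-0.356,0]
    - [0.0094,-0.388,0]
    - [0.0094,-0.408,0]
  twist:
    - [0,0,0]
    - [0,0,0]
    - [0,0,0]
    - [0,0,0]
    - [0,0,0]
    - [0,0,0]
    - [0,0,0]
    - [0,0,0]
    - [0,0,0]
    - [0,0,0]
    - [0,0,0]
    - [0,0,0]
  grip: [-1,-1,-1,-1,-1,-1,-1,-1,-1,-1,-1,-1]

```text
clock: 14.32
tool_pos: [0.4635, -0.2931, 0.1262]
ee_rot: [-180.0, -0.0, 175.0]
force: [1.1, -0.3, -2.4]
opening: 0.55
finger_force: 62.7
```

jog_arm:
  xyz:
    - [0,-0.01,0]
    - [0,-0.0098,-0.015]
    - [0,-0.0098,-0.045]
    - [0,-0.0098,-0.055]
    - [0,-0.0098,-0.055]
    - [0,-0.0098,-0.055]
    - [0,-0.0098,-0.065]
    - [0,-0.0098,-0.08]
    - [0,-0.0098,-0.088]
    - [0,-0.0098,-0.089]
    - [0,-0.0098,-0.089]
    - [0,-0.0098,-0.089]
  twist:
    - [0,0,0]
    - [0,0,0]
    - [0,0,0]
    - [0,0,0]
    - [0,0,0]
    - [0,0,0]
    - [0,0,0]
    - [0,0,0]
    - [0,0,0]
    - [0,0,0]
    - [0,0,0]
    - [0,0,0]
  grip: [-1,-1,-1,-1,-1,-1,-1,-1,-1,-1,-1,-1]

```text
clock: 15.32
tool_pos: [0.4644, -0.3003, 0.0387]
ee_rot: [-180.0, 0.0, 175.1]
force: [-0.3, 0.2, -2.1]
opening: 0.551
finger_force: 62.7
```

jog_arm:
  xyz:
    - [0,0,-0.001]
    - [0,0,-0.001]
    - [0,0,-0.001]
    - [0,0,-0.001]
    - [0,0,-0.001]
    - [0,0,-0.001]
    - [0,0,0.02]
    - [0,0,0.05]
    - [0,0,0.09]
    - [0,0,0.11]
  twist:
    - [0,0,0]
    - [0,0,0]
    - [0,0,0]
    - [0,0,0]
    - [0,0,0]
    - [0,0,0]
    - [0,0,0]
    - [0,0,0]
    - [0,0,0]
    - [0,0,0]
  grip: [-1,1,1,1,1,1,1,1,1,1]

```text
clock: 16.15
tool_pos: [0.4648, -0.3007, 0.1527]
ee_rot: [-179.9, 0.2, 175.1]
force: [0.1, 0.0, 1.4]
opening: 1.003
finger_force: 0.0
```

jog_arm:
  xyz:
    - [0.005,0.021,0]
    - [0.012,0.051,0]
    - [0.02,0.086,0]
    - [0.028,0.12,0]
    - [0.037,0.155,0]
    - [0.045,0.19,0]
    - [0.053,0.224,0]
    - [0.061,0.258,0]
    - [0.069,0.29,0]
    - [0.077,0.32,0]
    - [0.084,0.345,0]
    - [0.0867,0.3627,0]
  twist:
    - [0,0,3]
    - [0,0,7]
    - [0,0,11]
    - [0,0,15]
    - [0,0,19]
    - [0,0,23]
    - [0,0,27]
    - [0,0,31]
    - [0,0,35]
    - [0,0,39]
    - [0,0,41.3]
    - [0,0,41.3]
  grip: [1,1,1,1,1,1,1,1,1,1,1,1]

```text
clock: 17.15
tool_pos: [0.5513, 0.0647, 0.1484]
ee_rot: [180.0, 0.0, -143.3]
force: [0.0, -0.4, 0.4]
opening: 1.001
finger_force: 0.0
```

```bash
python3 - <<'E'
from h import *
from station import sense,capture
from chk import *
for n in("top","side"):pickle.dump(capture(n),open(n+"4.pkl","wb"))
t,s=load("top4"),load("side4")
print(sense()["tool_pos"])
O=((5,120,60),(22,255,255))
print("sample",on([load("top0"),load("side0")],"sample",[.551,.0628,.64],*O,0))
print("black",on([t,s],"ring",[.4643,-.2998,0],(0,0,0),(179,255,75),.008))
print("black0",on([load("top0"),load("side0")],"ring",[.455,.118,0],(0,0,0),(179,255,75),0))
for n,z in(("tip",.024),("top",.032)):
  print(n,[(proj(c,[.4643,-.2998,z])-o)*k for c,o,k in((t,[435,230],6),(s,[355,150],5))])
o=np.zeros((420,800,3),np.uint8);o[:420,:390]=cv2.resize(t["image"][230:300,435:500,::-1],(390,420),interpolation=2);o[:350,400:]=cv2.resize(s["image"][150:220,355:435,::-1],(400,350),interpolation=2);cv2.imwrite("pics/p4.png",o)
E
```

```text
[0.55103578 0.06475469 0.14821252]
sample [(array([552.1,  62.6,  34.4]), np.float64(0.029)), (array([551.1,  63.1,  34.5]), np.float64(0.022))]
black [(array([ 464.2, -297.8,    3.8]), np.float64(0.232)), (array([ 463.3, -300.4,    9.2]), np.float64(0.076))]
black0 [(array([456.4, 117.3,   5.9]), np.float64(1.659)), (array([454.7, 118.1,   4.7]), np.float64(0.051))]
tip [array([219.04022697, 203.67533936]), array([196.05474901, 115.33967545])]
top [array([226.23818225, 201.11003062]), array([197.62819047,  98.50650353])]
```

View pics/p4.png

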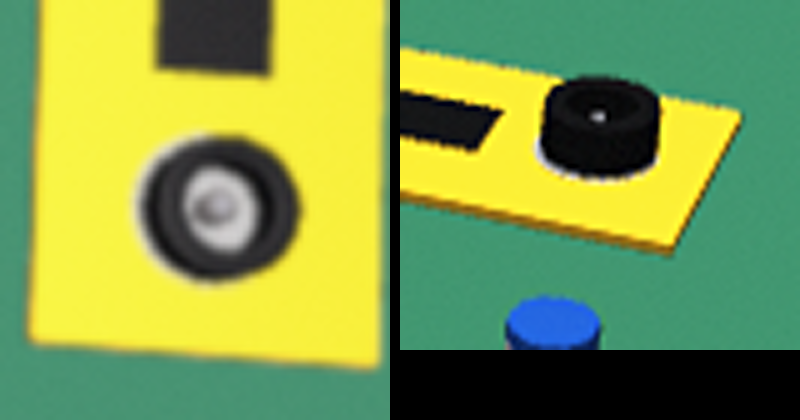

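The black ring is over the post and centred (crop ring (223,208) around the tip (215,205)). The sample refits to (551.5, 62.9, yaw 34.5°).

jog_arm:
  xyz:
    - [0.0005,0,-0.02]
    - [0.0005,0,-0.055]
    - [0.0005,0,-0.09]
    - [0.0005,0,-0.115]
    - [0.0005,0,-0.124]
    - [0.0005,0,-0.124]
    - [0.0005,0,-0.124]
    - [0.0005,0,-0.124]
    - [0.0005,0,-0.124]
    - [0.0005,0,-0.124]
    - [0.0005,0,-0.124]
    - [0.0005,0,-0.124]
  twist:
    - [0,0,-1.9]
    - [0,0,-1.9]
    - [0,0,-1.9]
    - [0,0,-1.9]
    - [0,0,-1.9]
    - [0,0,-1.9]
    - [0,0,-1.9]
    - [0,0,-1.9]
    - [0,0,-1.9]
    - [0,0,-1.9]
    - [0,0,-1.9]
    - [0,0,-1.9]
  grip: [1,1,1,1,1,1,-1,-1,-1,-1,-1,-1]

```text
clock: 18.25
tool_pos: [0.5522, 0.0625, 0.0259]
ee_rot: [-179.9, 0.1, -145.5]
force: [-0.8, 0.5, 7.1]
opening: 0.405
finger_force: 60.9
```

jog_arm:
  xyz:
    - [0,0,0]
    - [0,0,0]
    - [0,0,0.02]
    - [0,0,0.05]
    - [0,0,0.08]
    - [0,0,0.1]
    - [0,0,0.1]
  twist:
    - [0,0,0]
    - [0,0,0]
    - [0,0,0]
    - [0,0,0]
    - [0,0,0]
    - [0,0,0]
    - [0,0,0]
  grip: [-1,-1,-1,-1,-1,-1,-1]

```text
clock: 18.83
tool_pos: [0.5532, 0.0626, 0.1299]
ee_rot: [-179.8, 0.4, -145.5]
force: [0.7, -0.3, 0.2]
opening: 0.403
finger_force: 60.1
```

jog_arm:
  xyz:
    - [0,-0.02,0]
    - [-0.001,-0.05,0]
    - [-0.002,-0.084,0]
    - [-0.003,-0.119,0]
    - [-0.004,-0.154,0]
    - [-0.005,-0.189,0]
    - [-0.0055,-0.224,0]
    - [-0.006,-0.259,0]
    - [-0.0065,-0.294,0]
    - [-0.007,-0.327,0]
    - [-0.0075,-0.354,0]
    - [-0.0075,-0.37,0]
  twist:
    - [0,0,-3]
    - [0,0,-7]
    - [0,0,-11]
    - [0,0,-15]
    - [0,0,-19]
    - [0,0,-23]
    - [0,0,-27]
    - [0,0,-31]
    - [0,0,-35]
    - [0,0,-38]
    - [0,0,-39.4]
    - [0,0,-39.4]
  grip: [-1,-1,-1,-1,-1,-1,-1,-1,-1,-1,-1,-1]

```text
clock: 19.83
tool_pos: [0.5433, -0.3101, 0.1241]
ee_rot: [-180.0, -0.0, 174.9]
force: [0.8, 0.0, -1.1]
opening: 0.407
finger_force: 60.0
```

jog_arm:
  xyz:
    - [0,0,0]
    - [0,0,-0.02]
    - [0,0,-0.045]
    - [0,0,-0.065]
    - [0,0,-0.078]
    - [0,0,-0.087]
    - [0,0,-0.0895]
    - [0,0,-0.0895]
    - [0,0,-0.0895]
    - [0,0,-0.0895]
  twist:
    - [0,0,0]
    - [0,0,0]
    - [0,0,0]
    - [0,0,0]
    - [0,0,0]
    - [0,0,0]
    - [0,0,0]
    - [0,0,0]
    - [0,0,0]
    - [0,0,0]
  grip: [-1,-1,-1,-1,-1,-1,-1,-1,-1,-1]

```text
clock: 20.67
tool_pos: [0.5443, -0.3076, 0.0358]
ee_rot: [-180.0, 0.1, 175.1]
force: [-0.3, -0.2, -0.8]
opening: 0.407
finger_force: 60.1
```

jog_arm:
  xyz:
    - [0,0,-0.0015]
    - [0,0,-0.0015]
    - [0,0,-0.0015]
    - [0,0,-0.0015]
    - [0,0,-0.0015]
    - [0,0,-0.0015]
    - [0,0,-0.0015]
    - [0,0,-0.0015]
    - [0,0,0.02]
    - [0,0,0.05]
    - [0,0,0.09]
    - [0,0,0.11]
  twist:
    - [0,0,0]
    - [0,0,0]
    - [0,0,0]
    - [0,0,0]
    - [0,0,0]
    - [0,0,0]
    - [0,0,0]
    - [0,0,0]
    - [0,0,0]
    - [0,0,0]
    - [0,0,0]
    - [0,0,0]
  grip: [-1,-1,-1,1,1,1,1,1,1,1,1,1]

```text
clock: 21.67
tool_pos: [0.5445, -0.3079, 0.1492]
ee_rot: [-179.9, 0.2, 175.1]
force: [0.5, 0.4, 1.7]
opening: 1.0
finger_force: 0.0
```

jog_arm:
  xyz:
    - [-0.01,0.02,0]
    - [-0.024,0.048,0]
    - [-0.039,0.079,0]
    - [-0.054,0.11,0]
    - [-0.069,0.141,0]
    - [-0.084,0.17,0]
    - [-0.094,0.191,0]
    - [-0.099,0.2005,0]
    - [-0.099,0.2005,0]
    - [-0.099,0.2005,-0.02]
    - [-0.099,0.2005,-0.05]
    - [-0.099,0.2005,-0.08]
  twist:
    - [0,0,0]
    - [0,0,0]
    - [0,0,0]
    - [0,0,0]
    - [0,0,0]
    - [0,0,0]
    - [0,0,0]
    - [0,0,0]
    - [0,0,0]
    - [0,0,0]
    - [0,0,0]
    - [0,0,0]
  grip: [1,1,1,1,1,1,1,1,1,1,1,1]

```text
clock: 22.67
tool_pos: [0.4458, -0.1081, 0.0646]
ee_rot: [-180.0, 0.1, 175.1]
force: [-1.1, 1.5, -0.5]
opening: 0.998
finger_force: 0.0
```

jog_arm:
  xyz:
    - [0,0,-0.02]
    - [0,0,-0.0345]
    - [0,0,-0.0345]
    - [0,0,-0.0345]
    - [0,0,-0.0345]
    - [0,0,-0.0345]
    - [0,0,-0.0345]
    - [0,0,-0.0345]
    - [0,0,-0.0345]
    - [0,0,-0.0345]
    - [0,0,-0.0345]
    - [0,0,-0.0345]
  twist:
    - [0,0,0]
    - [0,0,0]
    - [0,0,0]
    - [0,0,0]
    - [0,0,0]
    - [0,0,0]
    - [0,0,0]
    - [0,0,0]
    - [0,0,0]
    - [0,0,0]
    - [0,0,0]
    - [0,0,0]
  grip: [1,1,1,-1,-1,-1,-1,-1,-1,-1,-1,-1]

```text
clock: 23.67
tool_pos: [0.4455, -0.1072, 0.0316]
ee_rot: [-180.0, 0.1, 175.1]
force: [-1.8, 0.4, 7.0]
opening: 0.377
finger_force: 59.2
```

```bash
python3 - <<'E'
from station import sense
print(sense()["tool_pos"],sense()["opening"],sense()["force"])
from h import *
from station import capture
from chk import *
for n in("top","side"):pickle.dump(capture(n),open(n+"5.pkl","wb"))
t,s=load("top5"),load("side5")
print("sample",on([t,s],"sample",[.544,-.3072,np.radians(-4.9)],(5,120,60),(22,255,255),.008))
o=np.zeros((420,800,3),np.uint8);o[:,:240]=cv2.resize(t["image"][160:300,430:510,::-1],(240,420),interpolation=2);o[:315,245:800]=cv2.resize(s["image"][145:250,275:460,::-1],(555,315),interpolation=2);cv2.imwrite("pics/p5.png",o)
E
```

```text
[ 0.44547007 -0.10724382  0.03158481] 0.37748440129328975 [-1.77286051  0.36667175  6.96166797]
sample [(array([ 543.6, -306.6,   -4.9]), np.float64(0.021)), (array([ 544.1, -304.2,   -4.5]), np.float64(0.078))]
```

View pics/p5.png

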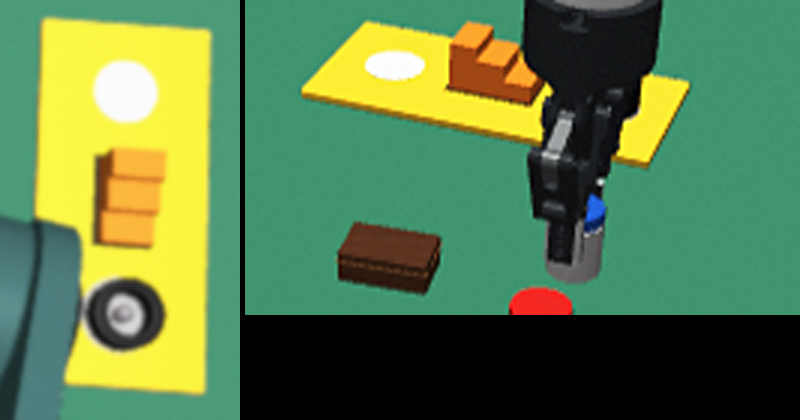

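The sample is on its rectangle with the tall step toward +x (top fit 543.6, -306.6, -4.9°), and the cylinder is gripped. Carrying it to the white disc.

jog_arm:
  xyz:
    - [0,0,0.02]
    - [0,0,0.055]
    - [0,0,0.085]
    - [0.014,-0.016,0.1]
    - [0.034,-0.039,0.1]
    - [0.057,-0.066,0.1]
    - [0.08,-0.093,0.1]
    - [0.103,-0.12,0.1]
    - [0.126,-0.146,0.1]
    - [0.148,-0.172,0.1]
    - [0.166,-0.193,0.1]
    - [0.1788,-0.2071,0.1]
  twist:
    - [0,0,0]
    - [0,0,0]
    - [0,0,0]
    - [0,0,0]
    - [0,0,0]
    - [0,0,0]
    - [0,0,0]
    - [0,0,0]
    - [0,0,0]
    - [0,0,0]
    - [0,0,0]
    - [0,0,0]
  grip: [-1,-1,-1,-1,-1,-1,-1,-1,-1,-1,-1,-1]

```text
clock: 24.77
tool_pos: [0.6248, -0.3161, 0.1299]
ee_rot: [-180.0, -0.0, 175.1]
force: [-1.3, 0.1, -2.6]
opening: 0.378
finger_force: 60.2
```

jog_arm:
  xyz:
    - [0,0,0]
    - [0,0,-0.015]
    - [0,0,-0.04]
    - [0,0,-0.062]
    - [0,0,-0.078]
    - [0,0,-0.087]
    - [0,0,-0.0905]
    - [0,0,-0.0905]
    - [0,0,-0.0905]
    - [0,0,-0.0905]
  twist:
    - [0,0,0]
    - [0,0,0]
    - [0,0,0]
    - [0,0,0]
    - [0,0,0]
    - [0,0,0]
    - [0,0,0]
    - [0,0,0]
    - [0,0,0]
    - [0,0,0]
  grip: [-1,-1,-1,-1,-1,-1,-1,-1,-1,-1]

```text
clock: 25.6
tool_pos: [0.6238, -0.3141, 0.0403]
ee_rot: [-180.0, 0.0, 175.1]
force: [0.6, -0.8, -2.2]
opening: 0.387
finger_force: 60.8
```

jog_arm:
  xyz:
    - [0,0,-0.0005]
    - [0,0,-0.0005]
    - [0,0,-0.0005]
    - [0,0,-0.0005]
    - [0,0,-0.0005]
    - [0,0,-0.0005]
    - [0,0,-0.0005]
    - [0,0,0.02]
    - [0,0,0.05]
    - [0,0,0.09]
    - [0,0,0.13]
    - [0,0,0.15]
  twist:
    - [0,0,0]
    - [0,0,0]
    - [0,0,0]
    - [0,0,0]
    - [0,0,0]
    - [0,0,0]
    - [0,0,0]
    - [0,0,0]
    - [0,0,0]
    - [0,0,0]
    - [0,0,0]
    - [0,0,0]
  grip: [-1,1,1,1,1,1,1,1,1,1,1,1]

```text
clock: 26.6
tool_pos: [0.6244, -0.3145, 0.1955]
ee_rot: [-179.9, 0.3, 175.1]
force: [1.0, 0.1, 1.3]
opening: 1.0
finger_force: 0.0
```

jog_arm:
  xyz:
    - [-0.01,0.02,0]
    - [-0.025,0.05,0]
    - [-0.04,0.08,0]
    - [-0.055,0.115,0]
    - [-0.07,0.15,0]
    - [-0.085,0.185,0]
    - [-0.1,0.22,0]
    - [-0.115,0.255,0]
    - [-0.125,0.28,0]
    - [-0.13,0.3,0]
    - [-0.13,0.31,0]
    - [-0.13,0.31,0]
  twist:
    - [0,0,0]
    - [0,0,0]
    - [0,0,0]
    - [0,0,0]
    - [0,0,0]
    - [0,0,0]
    - [0,0,0]
    - [0,0,0]
    - [0,0,0]
    - [0,0,0]
    - [0,0,0]
    - [0,0,0]
  grip: [1,1,1,1,1,1,1,1,1,1,1,1]

```text
clock: 27.6
tool_pos: [0.4937, -0.0027, 0.1902]
ee_rot: [180.0, 0.1, 175.2]
force: [0.7, -0.0, 0.4]
opening: 1.0
finger_force: 0.0
```

```bash
python3 - <<'E'
from h import *
from station import sense,capture
from chk import *
for n in("top","side"):pickle.dump(capture(n),open(n+"6.pkl","wb"))
t,s=load("top6"),load("side6")
print(sense()["tool_pos"])
print("sample",on([t,s],"sample",[.544,-.3072,np.radians(-4.9)],(5,120,60),(22,255,255),.008))
print("vb",on([t,s],"vb",[.5269,.2858,np.radians(7.3)],(0,0,96),(179,70,255),.008)) 
# cylinder blue top: thin model at z 54mm
import fit as F;F.M["cap"]=F.cyl(.017,.0005)
print("cap",on([t,s],"cap",[.6238,-.3138,0],(105,120,150),(125,255,255),.0535))
print("cap0",on([load("top0"),load("side0")],"cap",[.445,-.107,0],(105,120,150),(125,255,255),.0455))
o=np.zeros((480,800,3),np.uint8)
o[:480,:280]=cv2.resize(t["image"][160:300,430:511,::-1],(280,480),interpolation=2);o[:225,290:740]=cv2.resize(s["image"][140:215,285:435,::-1],(450,225),interpolation=2);o[230:480,290:610]=cv2.resize(s["image"][325:450,145:305+65,::-1],(320,250)[::1],interpolation=2);cv2.imwrite("pics/p6.png",o);cv2.imwrite("pics/s6.png",s["image"][:,:,::-1])
E
```

```text
[ 0.49400087 -0.00448536  0.18990491]
sample [(array([ 543.7, -306.5,   -4.7]), np.float64(0.024)), (array([ 542.5, -305. ,  -10.1]), np.float64(0.05))]
vb [(array([526.4, 285.3,   8.3]), np.float64(0.145)), (array([526.4, 285. ,   7.4]), np.float64(0.029))]
cap [(array([ 621.7, -312.9,   -2.6]), np.float64(0.22)), (array([ 597.1, -308.5,   40. ]), np.float64(1.0))]
cap0 [(array([ 444.4, -105.3,    4.3]), np.float64(0.052)), (array([ 444.3, -103.8,    5.6]), np.float64(0.037))]
```

View pics/p6.png

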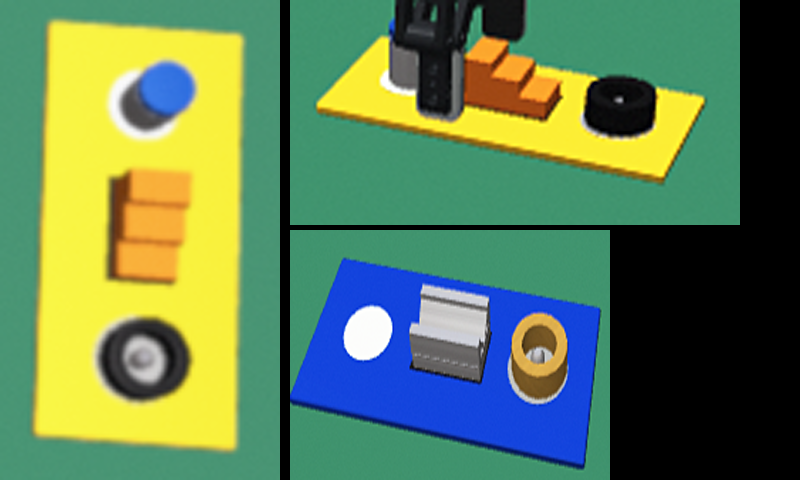

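View pics/s6.png

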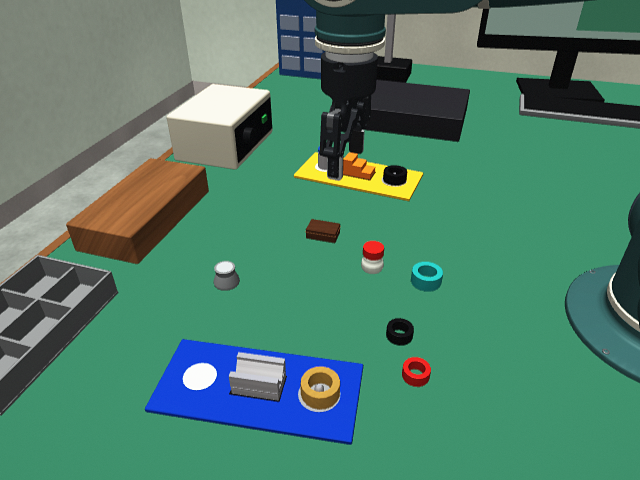

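All five parts are in place: the cylinder is upright on the disc (crop (150,105)), the sample and V-block sit on their rectangles, and both rings are over their posts. The jar, case and loupe are where they were. Handing in.

```bash
python3 -c "
from station import job_done;print(job_done())"
```

```text
the job is handed in; nothing more can be done
None
```

Both inspection kits are made up as asked and handed in at about 28 s of the 131 s allowed. In the last camera check every part was within about 1–2 mm of its marking, and the jar, case and loupe were not touched.

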